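# Slip test of a re-soled caddy on the tilting tray

## Task

Test the caddy's new rubber sole on the hinged brass tray: turn the lock ring back to its loose stop, lay the tray flat, then stand every trinket box and the square caddy on it, all in the upper part next to the lifting bar. Raise the tray slowly by its bar until the trinket boxes slide down to the lip by themselves, stop right there while the caddy still stands in the upper half, let go, and turn the lock ring back fully home to its locked mark. Do not touch the boxes or the caddy on the raised tray, and leave the mug and the candlestick where they stand.

Things in the scene. Friction and masses are not known exactly. Their poses are not given: they have to be found in the camera images.
- tray (a joint): angle of the hinged brass tray, rad: 0 flat on its stop, grows as the near (bar) end rises, stop 0.7; starts at 0.12 to 0.22. Stiff hinge: stays at any angle, moves with 3 to 18 N at the bar. Boxes all begin to slide at an angle between about 0.17 and 0.34 (hidden friction) and reach the lip in a second or two; the rubber-soled caddy slides at about 1.4 times that slope.
- tray_lip (a point): middle of the tray floor's lower edge at the lip; turns with the tray: x down the slope (away from the robot), y along the hinge, z square to the floor. Floor: 190 mm up the slope (-x), 150 mm to each side. Lip 26 mm high, sides 20 mm, upper rim 12 mm. Upper part for loading: centres over 110 mm up from here; upper half: over 85 mm. A box resting at the lip has its centre 20 to 37 mm from here.
- tray_bar (a point): middle of the round lifting bar, 12 mm thick, 120 mm long along the tray's y, on stays at its ends, 40 mm out from the upper rim; axes as tray_lip; 52 mm above the table when flat. In the tray's own axes 254 mm (-x) and 20 mm (+z) from the hinge line. Pinch it from above: it turns between the fingers as the tray rises.
- tray_hinge (a point): middle of the fixed hinge line, 32 mm above the table, on the far side of the tray; y is the hinge axis, x points horizontally away from the bar; does not move. tray_lip lies 12 mm (-x) and 8 mm (+z) from it in the tray's own axes.
- lock_ring (a joint): angle of the lock ring on the steel housing at the right end of the hinge, rad: 0 at the loose stop, grows anticlockwise from above to the locked stop at 1.3 (wing along the hinge, in line with two brass marks); starts locked, 1.22 to 1.3. Friction about 0.1 N m; stays where left. Loose or locked: within 0.1 rad of that stop. The tray keeps its angle by its stiff hinge meanwhile.
- ring_wing (a point): centre of the upright wing across the top of the lock ring, on the ring's vertical axis; the wing is 56 mm long (its x), 12 mm thick (its y), 26 mm high, its centre 71 mm above the table; turns with the ring. The ring under it is 64 mm across.
- box1_mid (a point): silver-plated oblong trinket box, 62 mm long (its x), 40 mm wide (its y), 44 mm high, with a smooth underside, about 130 g; this point is its centre, 22 mm above its underside; z up when it stands. May be absent.
- box2_mid (a point): silver-plated oblong trinket box, 62 mm long (its x), 40 mm wide (its y), 44 mm high, with a smooth underside, about 130 g; this point is its centre, 22 mm above its underside; z up when it stands. May be absent.
- box3_mid (a point): silver-plated oblong trinket box, 62 mm long (its x), 40 mm wide (its y), 44 mm high, with a smooth underside, about 130 g; this point is its centre, 22 mm above its underside; z up when it stands. May be absent.
- caddy_mid (a point): silver-plated square tea caddy with a black rubber sole, 50 x 50 mm, 52 mm high plus a low lid knob on top (to 66 mm), about 170 g; this point is the centre of its body, 26 mm above its underside; z up.
- mug: white enamel mug with a handle, 70 mm across and 72 mm high; origin under its centre. Bystander: leave it standing where it is.
- candlestick: small dark pewter candlestick, foot 64 mm across, 95 mm high; origin under its centre. Bystander: leave it standing where it is.

How it is judged:
By the outcome, as a careful person would: the job done as asked, in the order asked, and still so for the second after the job is handed in, with the robot touching nothing.
Of box1, box2, box3 only 2 to 3 are there at a start; the rules pass over those that are not, and their reading is None.
At some moment in a run one of box1, box2, box3 may be knocked a few centimetres aside while the robot is not near it.
It also fails if it takes over 210 s, if anything falls off the work surface, if the arm or the gripper's body presses on something with over 40 N, if the wrist force passes 120 N, or if a joint passes its speed limit or range.

## Robot

A 6-joint arm with a two-finger parallel gripper is mounted at the origin on the work surface. World frame = base frame: x ahead of the robot, y to its left, z up, the work surface at z = 0. Lengths are in m, angles in rad, forces in N, time in s.
With the tool pointing down it reaches from about 0.3 to 0.775 m from the base axis. Payload 14.6 kg.
Tool frame: the origin (TCP) lies midway between the tips of the shut fingers; the grasp point (between the pads) lies 19 mm behind it (ctrl.tcp_to_grasp is the z of the grasp point in the tool frame, in m); z points along the fingers, y is the line along which they close (so a half turn about z gives the same grasp; the last joint's range is limited). The gripper opens to 94 mm and grips with 3 to 60 N. Pads are 16 mm wide; open, the fingers measure 119 mm over their backs; the gripper's body (75 mm by 177 mm) begins 78 mm behind the grasp point.
Start: joints at [1.102, 0.3, 1.521, -0, 1.321, -0.067], TCP at [0.215, 0.506, 0.205] pointing down, gripper open.
Joint ranges: [-3.03, 3.03], [-0.79, 2.21], [0.23, 2.52], [-1.04, 4.18], [0, 3.07], [-2.55, 2.55]. Speed limits (rad/s): [2.22, 2.22, 2.57, 3.14, 3.14, 3.14].

## Interface

Orientations are given as [roll, pitch, yaw] about the fixed x, y, z axes, in that order (R = Rz(yaw) Ry(pitch) Rx(roll)).
In Python, from station import monitor, camera, ctrl gives the robot as it stands.
- The arm moves only by the tool apply_moves, never from a script. Its argument "plan" is one flat list of numbers, 4 for each row, row after row: the shift along the tool's x, y, z in mm, then the turn about the tool's z in rad. In form: [dx, dy, dz, spin, dx, dy, dz, spin, ...]. A call has 1 to 20 rows; each row shifts and turns the commanded pose from where the row before left it, along the tool's axes as they then stand; what a row does not reach is not made up. A row lasts 1/10 s, in which the tool goes at most 50 mm and 8.59 degrees, less where a joint would pass 70% of its speed; a pose out of reach is approached as far as the arm can. A call is refused whole if a number of a shift passes 50 or a number of a turn 0.15, either way. A call with a gripper value outside its range is refused whole. "hand" is the gripper command: -1 is shut, 1 is fully open, values between are in proportion, set as the call begins (left out, the last holds). The fingers move at their own pace and stop on an object; "squeeze" is the grip in N (left out, the last holds). Time passes only in rows, so rows that do not move let the fingers close. It gives the time, the measured TCP pose, the force, the opening and the grip force at its end, in the units of the state.
- monitor.get_obs(): the state, without advancing time (a new reading comes with each control period).
- camera(name): name is "scene" or "top"; returns a dict with "image" (480x640x3 uint8, red, green, blue), "range_z" (480x640 float32, m along the optical axis (not along the pixel's ray), 0 where there is no reading), "mtx" (3x3 intrinsics, pixels), "distortion" ([k1, k2, p1, p2, k3] as OpenCV has them; the pictures are not rectified), "rvec" (rotation vector, rad) and "tvec" (3), from world to camera coordinates, as OpenCV has them. Camera axes: x right, y down, z forward; pixel columns grow to the right and rows downward; lengths in m; the calibration is good to about 2 mm. A picture is of the moment at which its call begins.
- ctrl.hand_in(): hands the job in; it is judged then, once.
The state is a dict: "time_s": time; "qpos": joint angles; "joint_vel": joint speeds; "tau": joint torques, N m; "ee_pos": TCP position; "eef_rot": TCP orientation; "force": force on the tool from outside, world axes, zero at the start; "moment": the same for the moment, N m; "grip_width": finger opening in m; "grip_force": force on a finger pad.
Only numpy, scipy, OpenCV 4.12 (cv2) and the standard library are available. Lean on these libraries where they do the work, as an engineer would, in place of code of your own. Each camera call takes 0.05 s, during which the arm holds its last target. There are 200 camera calls.

## Working session

There is one attempt and no reset: what is moved stays moved. The work goes in short steps, Python scripts to look and compute and a tool call to move; the robot and the scene stay as the last step left them, time stands still between calls to the robot, and variables do not carry over. Pictures are saved under pics/ and viewed, at most 14 in all, crops included, and the job is handed in when it is done.

Besides the shell and the picture viewer there is one more tool, called after "Emit:" as name(argument=value, ...) on one line, values as JSON. apply_moves: Moves the arm, as the interface text tells. Its arguments: {"type":"object","properties":{"plan":{"type":"array","items":{"type":"number"}},"hand":{"type":"number"},"squeeze":{"type":"number"}},"required":["plan"]}

```bash
mkdir -p pics
cat > h.py <<'E'
import numpy as np, cv2
from scipy.spatial.transform import Rotation as R
from station import monitor, camera, ctrl
def snap(name, fn=None):
    c=camera(name); 
    if fn: cv2.imwrite('pics/'+fn, c['image'][:,:,::-1])
    return c
def cloud(c):
    K,d=np.array(c['mtx']),np.array(c['distortion'])
    h,w=c['range_z'].shape
    u,v=np.meshgrid(np.arange(w),np.arange(h))
    p=cv2.undistortPoints(np.stack([u,v],-1).reshape(-1,1,2).astype(np.float64),K,d).reshape(h,w,2)
    z=c['range_z'][...,None].astype(float)
    P=np.concatenate([p*z,z],-1)
    Rm=cv2.Rodrigues(np.array(c['rvec'],float))[0]; t=np.array(c['tvec'],float).ravel()
    W=(P-t)@Rm
    W[c['range_z']==0]=np.nan
    return W
E
python3 - <<'E'
from h import *
o=monitor.get_obs(); print(o['time_s'],o['ee_pos'],o['eef_rot'],ctrl.tcp_to_grasp)
for n in ['top','scene']:
    c=snap(n,n+'0.png'); W=cloud(c); np.save(n+'0.npy',W)
    Rm=cv2.Rodrigues(np.array(c['rvec'],float))[0];print(n,-Rm.T@np.array(c['tvec']).ravel(),Rm[2])
E
```

```text
0.0 [0.21496286 0.50593695 0.20487696] [-3.14037198e+00 -1.03598254e-04  2.73973538e+00] -0.0188
top [ 0.32912571 -0.0240008   1.06714563] [ 0.2120932   0.03347363 -0.97667599]
scene [0.95553598 0.76040103 0.7442305 ] [-0.36941308 -0.69948016 -0.61176913]
```

View pics/top0.png

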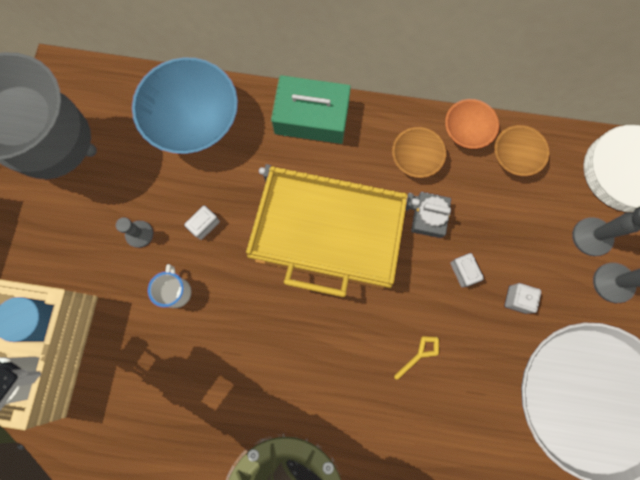

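View pics/scene0.png

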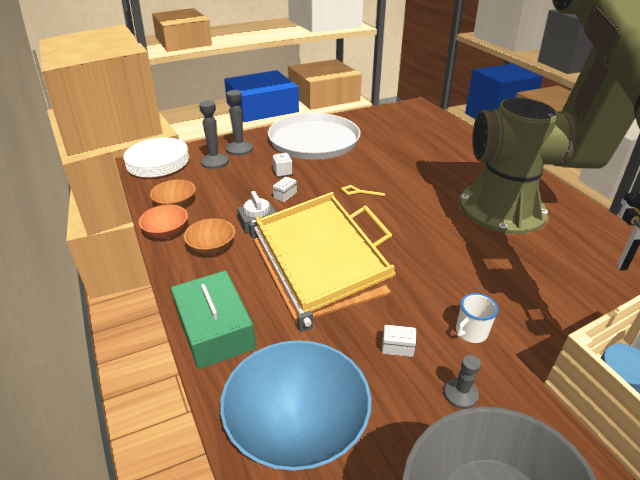

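The top view shows box A at about (202,222), box B at (467,270) and the caddy at (523,297). The tray is in the middle with its bar at (317,282), and the ring is at (433,212). The mug (170,290) and candlestick (137,232) are on the left. I see only two boxes.

```bash
cat >> h.py <<'E'
def topface(W,box,zlo,zhi):
    u0,v0,u1,v1=box; S=W[v0:v1,u0:u1].reshape(-1,3)
    S=S[(S[:,2]>zlo)&(S[:,2]<zhi)]
    (c,s,a)=cv2.minAreaRect((S[:,:2]*1000).astype(np.float32))
    if s[0]<s[1]: s=s[::-1]; a+=90
    return np.round(c,1),np.round(s,1),round(float(a),1),np.round(np.median(S[:,2])*1000,1),len(S)
E
python3 - <<'E'
from h import *
W=np.load('top0.npy')
print('A',topface(W,(180,200,225,245),.036,.055))
print('B',topface(W,(445,250,490,292),.036,.055))
print('cad',topface(W,(500,280,548,318),.044,.058))
print('cadknob',topface(W,(500,280,548,318),.058,.08))
print('wing',topface(W,(410,190,455,240),.076,.095))
print('ring',topface(W,(410,190,455,240),.045,.065))
print('mug',topface(W,(145,260,195,312),.062,.08))
print('cand',topface(W,(112,212,156,248),.085,.11))
# tray floor plane
S=W[205:250,290:370].reshape(-1,3);S=S[~np.isnan(S[:,0])]
A=np.c_[S[:,:2],np.ones(len(S))];k=np.linalg.lstsq(A,S[:,2],rcond=None)[0]
print('plane',k,np.arctan(np.hypot(k[0],k[1])),'downdir',np.arctan2(-k[1],-k[0]), np.std(A@k-S[:,2]))
for p in [(271,172),(407,193),(250,257),(391,284),(287,287),(346,293),(318,290),(265,171),(414,202)]: print(p,np.round(W[p[1],p[0]],4))
E
python3 - <<'E'
import cv2
a=cv2.imread('pics/top0.png')[150:320,230:470]
cv2.imwrite('pics/c1.png',cv2.resize(a,None,fx=3.3,fy=3.3,interpolation=cv2.INTER_CUBIC))
E
```

```text
A (array([549.3, 284. ]), array([63.4, 43.3]), 144.4, np.float64(45.0), 515)
B (array([ 533. , -325.5]), array([62.8, 42.3]), 29.6, np.float64(45.4), 526)
cad (array([ 488. , -451.1]), array([52.9, 52.2]), 80.9, np.float64(53.8), 419)
cadknob (array([ 488.3, -450.9]), array([40.5, 39.2]), 171.4, np.float64(59.5), 187)
wing (array([ 649.3, -234.6]), array([55.9, 12.7]), 84.5, np.float64(83.9), 156)
ring (array([ 649.4, -223.2]), array([91.7, 71.7]), 88.5, np.float64(58.3), 511)
mug (array([386.3, 316.9]), array([74.1, 70.3]), 98.6, np.float64(71.8), 316)
cand (array([504.9, 428. ]), array([32. , 29.5]), 102.5, np.float64(94.9), 192)
plane [-0.16025661  0.00838498  0.1501669 ] 0.1591191762248705 downdir -0.0522745713979443 0.0017414676570678405
(271, 172) [0.6821 0.1421 0.0609]
(407, 193) [ 0.7016 -0.1783 -0.0023]
(250, 257) [0.4803 0.1514 0.0715]
(391, 284) [ 0.4667 -0.155   0.0856]
(287, 287) [ 0.4356  0.0676 -0.    ]
(346, 293) [ 0.4425 -0.0675  0.0017]
(318, 290) [ 0.4299 -0.0053  0.0942]
(265, 171) [0.6886 0.1592 0.0433]
(414, 202) [ 0.6688 -0.1908  0.0373]
```

View pics/c1.png

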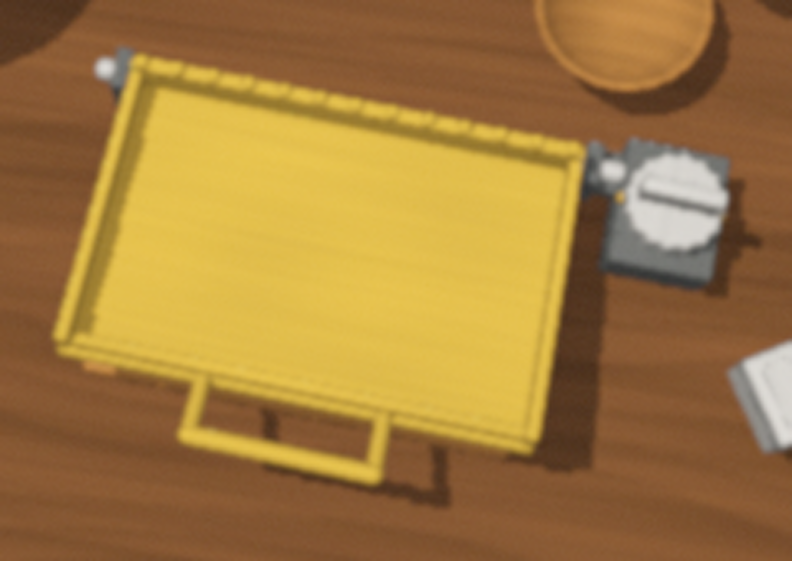

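The crop shows an empty tray, with the ring wing in line with the hinge (locked). Next I work out the tray frame and the first approach.

```bash
cat >> h.py <<'E'
def go(x,y,z,yaw,T=None):
    """print spin, then shift in tool axes (after the spin) to reach TCP target"""
    o=monitor.get_obs(); p=np.array(o['ee_pos']); r=R.from_euler('xyz',o['eef_rot'])
    y0=o['eef_rot'][2]; dy=(yaw-y0+np.pi/2)%np.pi-np.pi/2
    s=-dy; r2=r*R.from_rotvec([0,0,s]); d=r2.inv().apply(np.array([x,y,z])-p)*1000
    q6=o['qpos'][5]
    j1=np.arctan2(y,x); j6=j1+np.pi/2-(y0+dy); j6=(j6+np.pi)%(2*np.pi)-np.pi
    print('t',round(o['time_s'],1),'at',np.round(p,4),'yaw',round(y0,3),'spin %.3f shift %s  j6 %.2f->%.2f'%(s,np.round(d,1),q6,j6), 'w %.4f'%o['grip_width'],'F',np.round(o['force'],1))
E
python3 - <<'E'
from h import *
W=np.load('top0.npy')
im=cv2.imread('pics/top0.png'); hsv=cv2.cvtColor(im,cv2.COLOR_BGR2HSV)
m=(hsv[...,0]>20)&(hsv[...,0]<32)&(hsv[...,1]>120)&(hsv[...,2]>110)
ok=m&(W[...,2]>.08)&(W[...,0]<.445)&(abs(W[...,1])<.12)
S=W[ok];print(len(S))
Sb=S[(S[:,0]<.437)]
print('bar',cv2.minAreaRect((Sb[:,:2]*1000).astype(np.float32)),np.percentile(Sb[:,2],[50,90,97]))
# floor outline: pts near floor plane -> extents in tray axes
fl=m&(W[...,2]>.03)&(W[...,0]>.44)&(abs(W[...,1])<.2)
print('tray outline',cv2.minAreaRect((W[fl][:,:2]*1000).astype(np.float32)))
# robust plane
S=W[200:255,280:380].reshape(-1,3);S=S[~np.isnan(S[:,0])]
c=S.mean(0);n=np.linalg.svd(S-c,full_matrices=False)[2][2];n*=np.sign(n[2]);print('tilt',np.arccos(n[2]),np.arctan2(n[1],n[0]),'floor z at centroid',c)
go(.649,-.235,.13,np.radians(84.5))
E
```

```text
355
bar ((431.83892822265625, 1.8597984313964844), (126.74031066894531, 10.421035766601562), 89.59414672851562) [0.09720847 0.09958978 0.10027822]
tray outline ((561.301025390625, -2.0600738525390625), (322.1209716796875, 248.9866485595703), 86.92007446289062)
tilt 0.15814008916795616 -0.05660072747435446 floor z at centroid [ 0.57639075 -0.00845836  0.05771279]
t 0.1 at [0.215 0.506 0.205] yaw 2.74 spin 1.265 shift [-695.9  503.    75.4]  j6 -0.07->-0.25 w 0.0941 F [ 0.1  0.5 -0.1]
```

Emit:
apply_moves(plan=[0, 0, 0, 0.1265, 0, 0, 0, 0.1265, 0, 0, 0, 0.1265, 0, 0, 0, 0.1265, 0, 0, 0, 0.1265, 0, 0, 0, 0.1265, 0, 0, 0, 0.1265, 0, 0, 0, 0.1265, 0, 0, 0, 0.1265, 0, 0, 0, 0.1265, -35, 25, 0, 0, -35, 25, 0, 0, -35, 25, 0, 0, -35, 25, 0, 0, -35, 25, 0, 0, -35, 25, 0, 0, -35, 25, 0, 0, -35, 25, 0, 0, -35, 25, 0, 0, -35, 25, 0, 0], hand=0, squeeze=40)

```text
time_s: 2.1
ee_pos: [0.4309, 0.1321, 0.2054]
eef_rot: [-3.142, -0.0, 1.475]
force: [0.5, -0.1, -0.2]
grip_width: 0.047
grip_force: 0.0
```

Emit:
apply_moves(plan=[-35, 25, 0, 0, -35, 25, 0, 0, -35, 25, 0, 0, -35, 25, 0, 0, -35, 25, 0, 0, -35, 25, 0, 0, -35, 25, 0, 0, -35, 25, 0, 0, -33, 26, 30, 0, -33, 26, 30, 0, 0, 0, 0, 0, 0, 0, 0, 0])

```text
time_s: 3.3
ee_pos: [0.6462, -0.2326, 0.1457]
eef_rot: [-3.139, -0.001, 1.474]
force: [0.2, 0.4, 0.4]
grip_width: 0.047
grip_force: 0.0
```

Run:
```python
from h import *
go(.6493,-.2346,.061,np.radians(84.5))
```

```text
t 3.3 at [ 0.6462 -0.2326  0.1457] yaw 1.474 spin -0.001 shift [-1.7  3.5 84.7]  j6 -0.30->-0.25 w 0.0470 F [0.2 0.4 0.4]
```

Emit:
apply_moves(plan=[-1.7, 3.5, 20, 0, 0, 0, 20, 0, 0, 0, 20, 0, 0, 0, 15, 0, 0, 0, 8, 0, 0, 0, 0, 0, 0, 0, 0, 0])

```text
time_s: 4.0
ee_pos: [0.6504, -0.2345, 0.0656]
eef_rot: [3.14, 0.0, 1.475]
force: [0.7, -0.4, -0.6]
grip_width: 0.0472
grip_force: 0.0
```

Emit:
apply_moves(plan=[0, 0, 0, 0, 0, 0, 0, 0, 0, 0, 0, 0, 0, 0, 0, 0, 0, 0, 0, 0, 0, 0, 0, 0], hand=-1, squeeze=40)

```text
time_s: 4.6
ee_pos: [0.6497, -0.2345, 0.0644]
eef_rot: [-3.141, -0.0, 1.475]
force: [-5.0, 2.2, 3.0]
grip_width: 0.0118
grip_force: 40.0
```

Emit:
apply_moves(plan=[0, 0, 0, 0.1, 0, 0, 0, 0.1, 0, 0, 0, 0.1, 0, 0, 0, 0.1, 0, 0, 0, 0.1, 0, 0, 0, 0.1, 0, 0, 0, 0.1, 0, 0, 0, 0.1, 0, 0, 0, 0.1, 0, 0, 0, 0.1, 0, 0, 0, 0.1, 0, 0, 0, 0.1, 0, 0, 0, 0.04, 0, 0, 0, 0, 0, 0, 0, 0])

```text
time_s: 6.1
ee_pos: [0.6487, -0.2337, 0.0644]
eef_rot: [-3.139, 0.003, 0.235]
force: [-13.9, 6.3, 8.6]
grip_width: 0.0117
grip_force: 40.0
```

Run:
```python
from h import *
o=monitor.get_obs();print(o['moment'],o['force'],o['eef_rot'])
```

```text
[ 1.21912     2.61038519 -0.04709484] [-13.94834808   6.32767048   8.63438821] [-3.13895264e+00  3.09317694e-03  2.34832428e-01]
```

Emit:
apply_moves(plan=[0, 0, 0, 0.03, 0, 0, 0, 0.03, 0, 0, 0, 0])

```text
time_s: 6.4
ee_pos: [0.6487, -0.2336, 0.0644]
eef_rot: [-3.139, 0.003, 0.175]
force: [-13.7, 6.3, 8.2]
grip_width: 0.0119
grip_force: 40.3
```

Run:
```python
from h import *
o=monitor.get_obs();print(o['moment'],o['force'],o['eef_rot'])
```

```text
[1.18851725 2.61655334 0.53882499] [-13.68514549   6.31861083   8.18564724] [-3.13921645  0.00342113  0.17462243]
```

Emit:
apply_moves(plan=[0, 0, 0, 0, 0, 0, 0, 0, 0, 0, 0, 0, 0, 0, -20, 0, 0, 0, -30, 0, 0, 0, -30, 0, 0, 0, -20, 0, 0, 0, 0, 0], hand=0)

```text
time_s: 7.2
ee_pos: [0.6511, -0.235, 0.1677]
eef_rot: [3.139, -0.005, 0.175]
force: [0.6, -0.4, -0.5]
grip_width: 0.0468
grip_force: 0.0
```

Run:
```python
from h import *
go(.4325,.0025,.14,1.517)
```

```text
t 7.2 at [ 0.6511 -0.235   0.1677] yaw 0.175 spin -1.342 shift [ 225.5 -231.2   26.1]  j6 1.00->0.06 w 0.0468 F [ 0.6 -0.4 -0.5]
```

Emit:
apply_moves(plan=[0, 0, 0, -0.1342, 0, 0, 0, -0.1342, 0, 0, 0, -0.1342, 0, 0, 0, -0.1342, 0, 0, 0, -0.1342, 0, 0, 0, -0.1342, 0, 0, 0, -0.1342, 0, 0, 0, -0.1342, 0, 0, 0, -0.1342, 0, 0, 0, -0.1342, 28.2, -28.9, 0, 0, 28.2, -28.9, 0, 0, 28.2, -28.9, 0, 0, 28.2, -28.9, 0, 0, 28.2, -28.9, 0, 0, 28.2, -28.9, 0, 0, 28.2, -28.9, 0, 0, 28.2, -28.9, 26, 0, 0, 0, 0, 0, 0, 0, 0, 0])

```text
time_s: 9.2
ee_pos: [0.4308, 0.0035, 0.1377]
eef_rot: [-3.141, 0.0, 1.518]
force: [0.9, -0.1, -0.4]
grip_width: 0.0471
grip_force: 0.0
```

Run:
```python
from h import *
c=snap('top'); W=cloud(c)
print('wing',topface(W,(410,190,455,240),.076,.095))
go(.4325,.0025,.073,1.517)
```

```text
wing (array([ 648.2, -235.3]), array([53.8, 13.1]), 12.1, np.float64(84.4), 151)
t 9.2 at [0.4317 0.003  0.1382] yaw 1.517 spin 0.000 shift [-0.5  0.9 65.2]  j6 -0.02->0.06 w 0.0471 F [ 0.1 -0.3  0.4]
```

Emit:
apply_moves(plan=[0, 0, 20, 0, 0, 0, 20, 0, 0, 0, 15, 0, 0, 0, 10, 0, 0, 0, 0, 0])

```text
time_s: 9.75
ee_pos: [0.4313, 0.0027, 0.0724]
eef_rot: [-3.14, -0.0, 1.516]
force: [-0.7, 0.5, -0.4]
grip_width: 0.0469
grip_force: 0.0
```

Emit:
apply_moves(plan=[0, 0, 0, 0, 0, 0, 0, 0, 0, 0, 0, 0, 0, 0, 0, 0, 0, 0, 0, 0], hand=-1, squeeze=20)

```text
time_s: 10.25
ee_pos: [0.4351, 0.003, 0.0745]
eef_rot: [3.131, 0.0, 1.517]
force: [23.1, 0.2, -15.1]
grip_width: 0.0111
grip_force: 20.0
```

Emit:
apply_moves(plan=[0, 3, -1, 0, 0, 0, 0, 0, 0, 0, 0, 0])

```text
time_s: 10.55
ee_pos: [0.4351, 0.003, 0.0744]
eef_rot: [3.14, 0.0, 1.517]
force: [8.1, -0.2, -9.2]
grip_width: 0.0114
grip_force: 20.0
```

Emit:
apply_moves(plan=[0, -1, 4, 0, 0, -1, 4, 0, 0, -1, 4, 0, 0, -1, 4, 0, 0, -0.6, 4, 0, 0, -0.5, 4, 0, 0, -0.4, 4, 0, 0, -0.3, 4, 0, 0, 0, 4, 0, 0, 0, 0, 0, 0, 0, 0, 0])

```text
time_s: 11.65
ee_pos: [0.4291, 0.0033, 0.0384]
eef_rot: [3.14, 0.0, 1.517]
force: [7.6, 0.2, -4.5]
grip_width: 0.0115
grip_force: 20.0
```

Emit:
apply_moves(plan=[0, 0, 2, 0, 0, 0, 2, 0, 0, 0, 2, 0, 0, 0, 0, 0])

```text
time_s: 12.05
ee_pos: [0.4287, 0.0034, 0.0328]
eef_rot: [3.141, 0.0, 1.517]
force: [-0.6, -0.0, 9.2]
grip_width: 0.0111
grip_force: 20.0
```

Emit:
apply_moves(plan=[0, 0, 2, 0, 0, 0, 0, 0])

```text
time_s: 12.25
ee_pos: [0.4287, 0.0034, 0.0313]
eef_rot: [3.141, 0.0, 1.517]
force: [-4.3, 0.3, 18.9]
grip_width: 0.0115
grip_force: 20.0
```

Emit:
apply_moves(plan=[0, 0, 0, 0, 0, 0, 0, 0, 0, 0, 0, 0, 0, 0, -30, 0, 0, 0, -40, 0, 0, 0, -40, 0, 0, 0, -40, 0, 0, 0, 0, 0], hand=0.4)

```text
time_s: 13.05
ee_pos: [0.4302, 0.0033, 0.1847]
eef_rot: [3.134, 0.0, 1.517]
force: [0.8, -0.2, -0.9]
grip_width: 0.0658
grip_force: 0.0
```

```bash
cat >> h.py <<'E'
def plane(W,box=(280,200,380,255)):
    S=W[box[1]:box[3],box[0]:box[2]].reshape(-1,3);S=S[~np.isnan(S[:,0])]
    S=S[abs(S[:,2]-np.median(S[:,2]))<.03]
    A=np.c_[S[:,:2],np.ones(len(S))];k=np.linalg.lstsq(A,S[:,2],rcond=None)[0]
    return 'slope %.4f dir %.3f zc %.4f'%(np.arctan(np.hypot(*k[:2])),np.arctan2(-k[1],-k[0]),S[:,2].mean())
E
python3 - <<'E'
from h import *
c=snap('top','t1.png'); W=cloud(c); np.save('t1.npy',W)
print(plane(W))
print('A',topface(W,(180,200,225,245),.036,.055))
print('B',topface(W,(445,250,490,292),.036,.055))
print('cad',topface(W,(500,280,548,318),.044,.058))
hsv=cv2.cvtColor(c['image'],cv2.COLOR_RGB2HSV)
m=(hsv[...,0]>20)&(hsv[...,0]<32)&(hsv[...,1]>120)&(W[...,2]>.03)&(W[...,0]>.44)&(W[...,0]<.72)&(abs(W[...,1])<.2)
print('outline',cv2.minAreaRect((W[m][:,:2]*1000).astype(np.float32)))
_,_,a,_,_=topface(W,(180,200,225,245),.036,.055)
go(.5493,.284,.15,np.radians(144.4))
E
```

```text
slope 0.0029 dir -0.293 zc 0.0406
A (array([549.5, 282.8]), array([64.2, 43.1]), 146.6, np.float64(45.0), 517)
B (array([ 532.9, -325.4]), array([63.5, 41.3]), 32.5, np.float64(45.3), 527)
cad (array([ 488.4, -450.2]), array([52.6, 52. ]), 81.3, np.float64(54.0), 435)
outline ((558.6856079101562, -17.686447143554688), (351.01788330078125, 242.8666229248047), 86.5183334350586)
t 13.1 at [0.4292 0.0033 0.182 ] yaw 1.517 spin -1.003 shift [ 65.9 298.   32.4]  j6 -0.02->-0.47 w 0.0658 F [-0.9  0.7 -0.9]
```

View pics/t1.png

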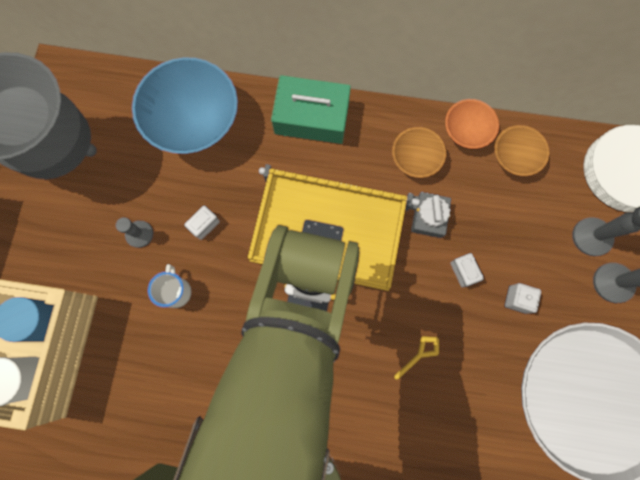

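The tray is flat with its floor at z≈0.0406 m, the ring is loose, and both boxes and the caddy are unmoved. Next I grasp box A.

Emit:
apply_moves(plan=[0, 0, 0, -0.146, 0, 0, 0, -0.146, 0, 0, 0, -0.146, 0, 0, 0, -0.146, 0, 0, 0, -0.146, 0, 0, 0, -0.146, 0, 0, 0, -0.146, 6, 30, 0, 0, 6, 30, 0, 0, 6, 30, 0, 0, 6, 30, 0, 0, 6, 30, 0, 0, 6, 30, 0, 0, 6, 30, 0, 0, 6, 30, 0, 0, 6, 30, 16, 0, 6, 29, 16, 0, 0, 0, 0, 0])

```text
time_s: 14.9
ee_pos: [0.5474, 0.2855, 0.1433]
eef_rot: [-3.136, -0.004, 2.541]
force: [-0.7, -1.1, -0.7]
grip_width: 0.0656
grip_force: 0.0
```

Run:
```python
from h import *
go(.5494,.2834,.010,np.radians(145.5))
```

```text
t 14.9 at [0.5474 0.2855 0.1433] yaw 2.541 spin 0.001 shift [-3.300e+00  1.000e-01  1.333e+02]  j6 -0.55->-0.49 w 0.0656 F [-0.7 -1.1 -0.7]
```

Emit:
apply_moves(plan=[-2, 0, 25, 0, 0, 0, 25, 0, 0, 0, 25, 0, 0, 0, 25, 0, 0, 0, 20, 0, 0, 0, 13, 0, 0, 0, 0, 0, 0, 0, 0, 0])

```text
time_s: 15.7
ee_pos: [0.5503, 0.2824, 0.0157]
eef_rot: [3.141, 0.0, 2.539]
force: [-0.3, 0.0, 0.6]
grip_width: 0.0656
grip_force: 0.0
```

Emit:
apply_moves(plan=[0, 0, 0, 0, 0, 0, 0, 0, 0, 0, 0, 0, 0, 0, 0, 0, 0, 0, 0, 0], hand=-1, squeeze=15)

```text
time_s: 16.2
ee_pos: [0.5504, 0.2827, 0.0158]
eef_rot: [3.141, 0.0, 2.539]
force: [-1.4, -1.2, 4.0]
grip_width: 0.0401
grip_force: 15.0
```

Emit:
apply_moves(plan=[0, 0, -15, 0, 0, 0, -25, 0, 0, 0, -25, 0, 0, 0, -25, 0, 0, 0, 0, -0.11, 0, 0, 0, -0.11, 0, 0, 0, -0.11, 0, 0, 0, -0.11, 0, 0, 0, -0.109, 0, 0, 0, 0])

```text
time_s: 17.2
ee_pos: [0.5502, 0.2825, 0.1061]
eef_rot: [3.141, 0.0, 3.09]
force: [-0.5, -0.7, -0.8]
grip_width: 0.0399
grip_force: 15.0
```

Run:
```python
from h import *
go(.5356,.088,.058,3.088)
```

```text
t 17.2 at [0.5502 0.2825 0.1061] yaw 3.09 spin 0.002 shift [   4.2 -195.1   48.1]  j6 -1.10->-1.35 w 0.0399 F [-0.5 -0.7 -0.8]
```

Emit:
apply_moves(plan=[0.6, -28, 0, 0, 0.6, -28, 0, 0, 0.6, -28, 0, 0, 0.6, -28, 0, 0, 0.6, -28, 0, 0, 0.6, -28, 0, 0, 0.6, -27, 0, 0, 0, 0, 15, 0, 0, 0, 15, 0, 0, 0, 10, 0, 0, 0, 6, 0, 0, 0, 0, 0, 0, 0, 0, 0])

```text
time_s: 18.5
ee_pos: [0.5358, 0.0882, 0.0598]
eef_rot: [3.142, 0.001, 3.087]
force: [0.4, 1.4, -1.6]
grip_width: 0.0403
grip_force: 15.0
```

Run:
```python
from h import *
go(.5356,.088,.0565,3.088)
```

```text
t 18.5 at [0.5358 0.0882 0.0598] yaw 3.087 spin -0.001 shift [ 0.2 -0.2  3.3]  j6 -1.42->-1.35 w 0.0403 F [ 0.4  1.4 -1.6]
```

Lower the last few mm, release and lift.

Emit:
apply_moves(plan=[0, 0, 2, 0, 0, 0, 1.5, 0, 0, 0, 0, 0])

```text
time_s: 18.8
ee_pos: [0.5355, 0.0881, 0.0558]
eef_rot: [-3.142, 0.0, 3.088]
force: [-0.2, -0.2, -0.2]
grip_width: 0.0395
grip_force: 15.0
```

Emit:
apply_moves(plan=[0, 0, 0, 0, 0, 0, 0, 0, 0, 0, 0, 0, 0, 0, -20, 0, 0, 0, -30, 0, 0, 0, -30, 0, 0, 0, -20, 0, 0, 0, 0, 0], hand=0.4)

```text
time_s: 19.6
ee_pos: [0.5367, 0.0882, 0.1585]
eef_rot: [3.141, 0.005, 3.088]
force: [0.7, -0.1, -0.3]
grip_width: 0.0656
grip_force: 0.0
```

Run:
```python
from h import *
go(.533,-.3255,.15,np.radians(31))
```

```text
t 19.6 at [0.5367 0.0882 0.1585] yaw 3.088 spin -0.595 shift [ 216.2 -352.7    8.3]  j6 -1.42->-2.66 w 0.0656 F [ 0.7 -0.1 -0.3]
```

Emit:
apply_moves(plan=[0, 0, 0, 0.1415, 0, 0, 0, 0.1415, 0, 0, 0, 0.1415, 0, 0, 0, 0.1415, 0, 0, 0, 0.1415, 0, 0, 0, 0.1415, 0, 0, 0, 0.1415, 0, 0, 0, 0.1415, 0, 0, 0, 0.1415, 0, 0, 0, 0.1415, 0, 0, 0, 0.1415, 0, 0, 0, 0.1415, 0, 0, 0, 0.1415, 0, 0, 0, 0.1415, 0, 0, 0, 0.1415, 0, 0, 0, 0.1415, 0, 0, 0, 0.1415, 0, 0, 0, 0.1415])

```text
time_s: 21.4
ee_pos: [0.5351, 0.088, 0.1544]
eef_rot: [-3.141, 0.002, 0.535]
force: [-0.2, -1.1, -0.2]
grip_width: 0.0659
grip_force: 0.0
```

Emit:
apply_moves(plan=[-18, 29.4, 0, 0, -18, 29.4, 0, 0, -18, 29.4, 0, 0, -18, 29.4, 0, 0, -18, 29.4, 0, 0, -18, 29.4, 0, 0, -18, 29.4, 0, 0, -18, 29.4, 0, 0, -18, 29.4, 0, 0, -18, 29.4, 0, 0, -18, 29.4, 0, 0, -18, 29.4, 0, 0, 0, 0, 0, 0, 0, 0, 0, 0])

```text
time_s: 22.8
ee_pos: [0.5315, -0.3257, 0.1542]
eef_rot: [-3.14, 0.001, 0.54]
force: [-0.7, 0.2, -0.8]
grip_width: 0.0659
grip_force: 0.0
```

Run:
```python
from h import *
c=snap('top','t2.png'); W=cloud(c); np.save('t2.npy',W)
print('cad',topface(W,(500,280,548,318),.044,.058))
print('onTrayA',topface(W,(255,190,310,270),.075,.1))
c=snap('scene','s2.png')
go(.533,-.3255,.010,np.radians(31))
```

```text
cad (array([0., 0.]), array([0., 0.]), 0.0, np.float64(nan), 0)
onTrayA (array([533.2,  86.1]), array([64.1, 40.9]), 178.0, np.float64(85.1), 541)
t 22.9 at [ 0.5319 -0.3247  0.1551] yaw 0.541 spin 0.000 shift [  0.5   1.4 145.1]  j6 0.42->0.48 w 0.0660 F [0.2 0.1 0.5]
  return _methods._mean(a, axis=axis, dtype=dtype,
  ret = ret.dtype.type(ret / rcount)
```

View pics/s2.png

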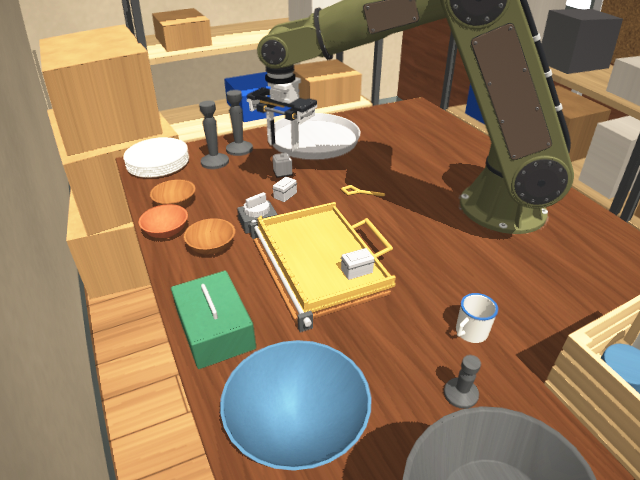

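Box A stands in the upper part of the tray at scene (358,263), and box B at (285,188) is unmoved. The arm hides the caddy from the top camera. I go down on B.

Emit:
apply_moves(plan=[0, 0, 25, 0, 0, 0, 25, 0, 0, 0, 25, 0, 0, 0, 25, 0, 0, 0, 25, 0, 0, 0, 15, 0, 0, 0, 0, 0, 0, 0, 0, 0])

```text
time_s: 23.7
ee_pos: [0.5325, -0.3254, 0.0167]
eef_rot: [3.141, -0.0, 0.541]
force: [0.4, -0.5, 0.6]
grip_width: 0.0658
grip_force: 0.0
```

Emit:
apply_moves(plan=[0, 0, 0, 0, 0, 0, 0, 0, 0, 0, 0, 0, 0, 0, 0, 0, 0, 0, 0, 0], hand=-1, squeeze=15)

```text
time_s: 24.2
ee_pos: [0.5321, -0.3258, 0.0164]
eef_rot: [3.141, -0.0, 0.541]
force: [-0.7, 1.0, 5.4]
grip_width: 0.0397
grip_force: 15.0
```

Emit:
apply_moves(plan=[0, 0, -15, 0, 0, 0, -25, 0, 0, 0, -25, 0, 0, 0, -25, 0, 0, 0, 0, 0.119, 0, 0, 0, 0.119, 0, 0, 0, 0.119, 0, 0, 0, 0.119, 0, 0, 0, 0.119, 0, 0, 0, 0])

```text
time_s: 25.2
ee_pos: [0.532, -0.3256, 0.1066]
eef_rot: [3.141, -0.0, -0.056]
force: [-0.2, -0.0, -2.3]
grip_width: 0.0397
grip_force: 15.0
```

Run:
```python
from h import *
go(.5258,-.092,.0565,-.054)
```

```text
t 25.2 at [ 0.532  -0.3256  0.1066] yaw -0.056 spin -0.002 shift [ -18.8 -232.9   50. ]  j6 1.02->1.45 w 0.0397 F [-0.2 -0.  -2.3]
```

Emit:
apply_moves(plan=[-2.4, -29.1, 0, 0, -2.4, -29.1, 0, 0, -2.4, -29.1, 0, 0, -2.4, -29.1, 0, 0, -2.4, -29.1, 0, 0, -2.4, -29.1, 0, 0, -2.4, -29.1, 0, 0, -2.4, -29.1, 0, 0, 0, 0, 15, 0, 0, 0, 15, 0, 0, 0, 10, 0, 0, 0, 6, 0, 0, 0, 2, 0, 0, 0, 0, 0, 0, 0, 0, 0])

```text
time_s: 26.7
ee_pos: [0.5257, -0.0923, 0.0584]
eef_rot: [3.141, -0.001, -0.054]
force: [-0.3, 0.9, -1.2]
grip_width: 0.0397
grip_force: 15.0
```

Emit:
apply_moves(plan=[0, 0, 1.5, 0, 0, 0, 0, 0])

```text
time_s: 26.9
ee_pos: [0.5255, -0.0921, 0.0564]
eef_rot: [3.142, -0.0, -0.054]
force: [0.3, 0.5, -1.8]
grip_width: 0.0401
grip_force: 15.0
```

Emit:
apply_moves(plan=[0, 0, 0, 0, 0, 0, 0, 0, 0, 0, 0, 0, 0, 0, -20, 0, 0, 0, -30, 0, 0, 0, -30, 0, 0, 0, -20, 0, 0, 0, 0, 0], hand=0.6)

```text
time_s: 27.7
ee_pos: [0.5266, -0.0924, 0.159]
eef_rot: [3.141, -0.005, -0.054]
force: [0.6, 0.3, -0.9]
grip_width: 0.0749
grip_force: 0.0
```

Run:
```python
from h import *
c=snap('top','t3.png'); W=cloud(c); np.save('t3.npy',W)
print('cad',topface(W,(490,270,558,328),.044,.058))
print('onTrayA',topface(W,(255,190,310,270),.075,.1))
go(.4882,-.4507,.15,np.radians(-9))
```

```text
cad (array([ 488.6, -450.6]), array([53.1, 52.7]), 79.7, np.float64(53.8), 417)
onTrayA (array([533.5,  85.7]), array([63.3, 40.5]), 177.1, np.float64(85.2), 536)
t 27.8 at [ 0.5258 -0.0922  0.157 ] yaw -0.054 spin 0.103 shift [ 18.9 360.    7.1]  j6 1.38->0.98 w 0.0754 F [-0.6  0.3  0.4]
```

Emit:
apply_moves(plan=[0, 0, 0, 0.111, 2, 32.7, 0, 0, 2, 32.7, 0, 0, 2, 32.7, 0, 0, 2, 32.7, 0, 0, 2, 32.7, 0, 0, 2, 32.7, 0, 0, 2, 32.7, 0, 0, 2, 32.7, 0, 0, 2, 32.7, 0, 0, 2, 32.7, 0, 0, 2, 32.7, 0, 0, 0, 0, 20, 0, 0, 0, 0, 0])

```text
time_s: 29.15
ee_pos: [0.4864, -0.45, 0.1316]
eef_rot: [-3.138, 0.005, -0.166]
force: [-0.4, -0.6, -0.8]
grip_width: 0.0755
grip_force: 0.0
```

Run:
```python
from h import *
go(.4884,-.4507,.014,np.radians(-9.5))
```

```text
t 29.1 at [ 0.4864 -0.45    0.1316] yaw -0.166 spin -0.001 shift [  2.7   0.9 117.6]  j6 0.94->0.99 w 0.0755 F [-0.4 -0.6 -0.8]
```

Emit:
apply_moves(plan=[1, 0.5, 25, 0, 0, 0, 25, 0, 0, 0, 25, 0, 0, 0, 25, 0, 0, 0, 19, 0, 0, 0, 0, 0, 0, 0, 0, 0])

```text
time_s: 29.85
ee_pos: [0.4891, -0.4508, 0.0177]
eef_rot: [-3.141, 0.0, -0.165]
force: [0.0, 0.4, 0.8]
grip_width: 0.0752
grip_force: 0.0
```

Emit:
apply_moves(plan=[0, 0, 0, 0, 0, 0, 0, 0, 0, 0, 0, 0, 0, 0, 0, 0, 0, 0, 0, 0], hand=-1, squeeze=18)

```text
time_s: 30.35
ee_pos: [0.4891, -0.4513, 0.018]
eef_rot: [3.141, -0.001, -0.165]
force: [-1.2, 1.5, 5.3]
grip_width: 0.05
grip_force: 18.0
```

Emit:
apply_moves(plan=[0, 0, -15, 0, 0, 0, -25, 0, 0, 0, -25, 0, 0, 0, -25, 0, 0, 0, 0, -0.111, 0, 0, 0, 0])

```text
time_s: 30.95
ee_pos: [0.489, -0.4513, 0.1087]
eef_rot: [3.141, -0.001, -0.052]
force: [0.4, 0.1, -2.1]
grip_width: 0.05
grip_force: 18.0
```

Run:
```python
from h import *
c=snap('top','t4.png'); W=cloud(c); np.save('t4.npy',W)
print('A',topface(W,(255,190,310,270),.075,.1))
print('B',topface(W,(345,205,405,285),.075,.1))
go(.5207,-.0014,.056,-.054)
```

```text
A (array([533.5,  85.7]), array([63. , 40.7]), 177.1, np.float64(85.4), 544)
B (array([526.2, -93.9]), array([63.2, 40.8]), 177.3, np.float64(85.2), 551)
t 31.0 at [ 0.4887 -0.4511  0.1077] yaw -0.056 spin -0.002 shift [   7.7 -450.7   51.7]  j6 0.83->1.62 w 0.0499 F [ 0.2 -0.8 -2. ]
```

View pics/t4.png

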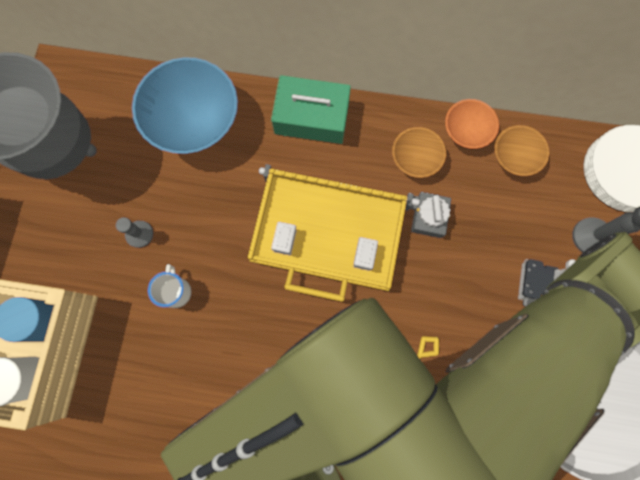

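Boxes A (284,238) and B (365,253) stand in the upper part of the tray, and the caddy is held. Carrying it over B needs more height.

Emit:
apply_moves(plan=[0, 0, -25, 0, 0, 0, -25, 0, 0.5, -30, 0, 0, 0.5, -30, 0, 0, 0.5, -30, 0, 0, 0.5, -30, 0, 0, 0.5, -30, 0, 0, 0.5, -30, 0, 0, 0.5, -30, 0, 0, 0.5, -30, 0, 0, 0.5, -30, 0, 0, 0.5, -30, 0, 0, 0.5, -30, 0, 0, 0.5, -30, 0, 0, 0.5, -30, 0, 0, 0.5, -30, 0, 0, 0.5, -30, 0, 0, 0, 0, 0, 0])

```text
time_s: 32.8
ee_pos: [0.5204, 0.0005, 0.157]
eef_rot: [-3.141, 0.001, -0.054]
force: [-0.3, -0.6, -1.6]
grip_width: 0.0502
grip_force: 18.0
```

Run:
```python
from h import *
go(.5207,-.0014,.058,-.054)
```

```text
t 32.8 at [5.204e-01 5.000e-04 1.570e-01] yaw -0.054 spin -0.000 shift [ 0.5  1.9 99. ]  j6 1.56->1.62 w 0.0502 F [-0.3 -0.6 -1.6]
```

Emit:
apply_moves(plan=[0, 4, 20, 0, 0, 0, 25, 0, 0, 0, 25, 0, 0, 0, 15, 0, 0, 0, 8, 0, 0, 0, 0, 0, 0, 0, 0, 0])

```text
time_s: 33.5
ee_pos: [0.5208, -0.0065, 0.065]
eef_rot: [3.142, -0.001, -0.055]
force: [-0.3, 0.1, -2.8]
grip_width: 0.0498
grip_force: 18.0
```

Emit:
apply_moves(plan=[0, 0, 2, 0, 0, 0, 0, 0])

```text
time_s: 33.7
ee_pos: [0.5207, -0.0063, 0.0628]
eef_rot: [3.142, -0.001, -0.054]
force: [-0.0, 0.1, -1.6]
grip_width: 0.0504
grip_force: 18.0
```

Emit:
apply_moves(plan=[0, 0, 2, 0, 0, 0, 2, 0, 0, 0, 0, 0])

```text
time_s: 34.0
ee_pos: [0.5204, -0.0062, 0.0581]
eef_rot: [-3.142, 0.0, -0.054]
force: [0.4, -0.1, -2.4]
grip_width: 0.05
grip_force: 18.0
```

Emit:
apply_moves(plan=[0, 0, 0, 0, 0, 0, 0, 0, 0, 0, 0, 0, 0, 0, -20, 0, 0, 0, -30, 0, 0, 0, -30, 0, 0, 0, -20, 0, 0, 0, 0, 0], hand=0.5)

```text
time_s: 34.8
ee_pos: [0.5217, -0.0063, 0.1611]
eef_rot: [3.141, -0.005, -0.054]
force: [-0.1, -0.2, -0.4]
grip_width: 0.0701
grip_force: 0.0
```

Run:
```python
from h import *
go(.429,.0033,.14,1.517)
```

```text
t 34.8 at [ 0.5217 -0.0063  0.1611] yaw -0.054 spin 1.570 shift [-4.6 93.2 20.6]  j6 1.54->-3.08 w 0.0701 F [-0.1 -0.2 -0.4]
```

Emit:
apply_moves(plan=[0, 0, 0, -0.1428, 0, 0, 0, -0.1428, 0, 0, 0, -0.1428, 0, 0, 0, -0.1428, 0, 0, 0, -0.1428, 0, 0, 0, -0.1428, 0, 0, 0, -0.1428, 0, 0, 0, -0.1428, 0, 0, 0, -0.1428, 0, 0, 0, -0.1428, 0, 0, 0, -0.1428, 1.2, -23.3, 0, 0, 1.2, -23.3, 0, 0, 1.2, -23.3, 0, 0, 1.2, -23.3, 0, 0, 0, 0, 0, 0, 0, 0, 0, 0], hand=-0.2)

```text
time_s: 36.5
ee_pos: [0.4278, 0.0036, 0.158]
eef_rot: [-3.142, 0.0, 1.517]
force: [-0.8, -0.1, 0.5]
grip_width: 0.0376
grip_force: 0.0
```

Run:
```python
from h import *
for n in ['top','scene']:
    c=snap(n,n+'5.png'); W=cloud(c); np.save(n+'5.npy',W)
    if n=='top':
        print('A',topface(W,(255,190,310,270),.075,.1)); print('B',topface(W,(345,205,405,285),.075,.1))
    else:
        m=(W[...,2]>.07)&(W[...,2]<.11)&(W[...,0]>.48)&(W[...,0]<.7)&(abs(W[...,1])<.13)
        S=W[m]
        for nm,l,h,z0,z1 in [('A',.05,.13,.08,.09),('cad',-.04,.035,.088,.096),('B',-.13,-.055,.08,.09)]:
            q=S[(S[:,1]>l)&(S[:,1]<h)&(S[:,2]>z0)&(S[:,2]<z1)]; print(nm,len(q),cv2.minAreaRect((q[:,:2]*1000).astype(np.float32)) if len(q)>5 else '')
go(.429,.0033,.035,1.517)
```

```text
A (array([553.6,  86. ]), array([42.7, 24.9]), 96.2, np.float64(85.3), 149)
B (array([526.5, -93.7]), array([63.3, 40.7]), 176.3, np.float64(85.5), 509)
A 358 ((534.506103515625, 89.7433853149414), (42.14292526245117, 62.519744873046875), 86.9991683959961)
cad 171 ((520.6929321289062, -3.556488037109375), (50.253841400146484, 50.28801727294922), 83.956787109375)
B 248 ((527.9200439453125, -92.05325317382812), (44.04296112060547, 61.597869873046875), 89.03550720214844)
t 36.6 at [0.4282 0.0035 0.158 ] yaw 1.516 spin -0.001 shift [ -0.2   0.8 123. ]  j6 -0.02->0.06 w 0.0377 F [-0.  -0.1  0.4]
```

View pics/scene5.png

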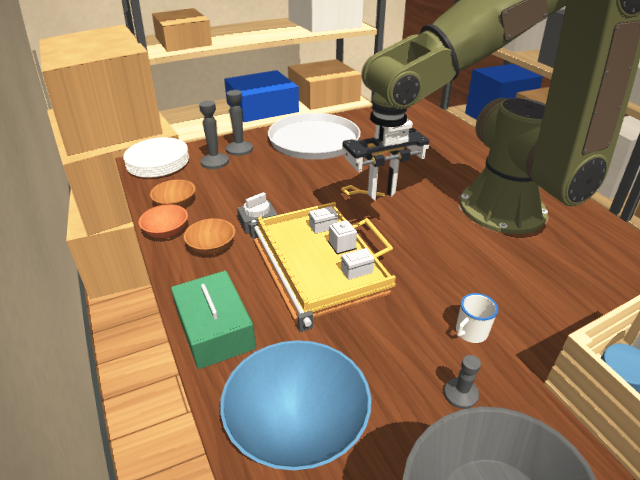

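Scene view: boxes at (323,219) and (358,263), caddy at (342,235), all by the bar. Now I pinch the bar.

Emit:
apply_moves(plan=[0, 1, 25, 0, 0, 0, 25, 0, 0, 0, 25, 0, 0, 0, 25, 0, 0, 0, 15, 0, 0, 0, 8, 0, 0, 0, 0, 0, 0, 0, 0, 0])

```text
time_s: 37.4
ee_pos: [0.4292, 0.0035, 0.0358]
eef_rot: [3.141, 0.0, 1.517]
force: [-0.7, 0.1, 0.6]
grip_width: 0.0377
grip_force: 0.0
```

Emit:
apply_moves(plan=[0, 0, 0, 0, 0, 0, 0, 0, 0, 0, 0, 0, 0, 0, 0, 0, 0, 0, 0, 0], hand=-1, squeeze=25)

```text
time_s: 37.9
ee_pos: [0.4287, 0.0035, 0.0356]
eef_rot: [3.142, 0.0, 1.517]
force: [-3.8, -0.1, 5.5]
grip_width: 0.0114
grip_force: 25.0
```

Emit:
apply_moves(plan=[0, 0.2, -1, 0, 0, 0.2, -2, 0, 0, 0.2, -2, 0, 0, 0.2, -2, 0, 0, 0.2, -2, 0, 0, 0.2, -2, 0, 0, 0.2, -2, 0, 0, 0.2, -2, 0, 0, 0.2, -2, 0, 0, 0.3, -2, 0, 0, 0.3, -2, 0, 0, 0.3, -2, 0, 0, 0.4, -2, 0, 0, 0.4, -2, 0, 0, 0.4, -2, 0, 0, 0.4, -2, 0, 0, 0.4, -2, 0, 0, 0.4, -2, 0, 0, 0, 0, 0, 0, 0, 0, 0])

```text
time_s: 39.9
ee_pos: [0.4338, 0.0033, 0.0706]
eef_rot: [-3.142, 0.0, 1.517]
force: [-3.3, 0.0, -5.7]
grip_width: 0.0111
grip_force: 25.0
```

```bash
cat > look.py <<'E'
from h import *
import sys
# tray angle from the held bar height, objects in tray axes from the scene camera
o=monitor.get_obs(); c=snap('scene',sys.argv[1] if len(sys.argv)>1 else None); W=cloud(c)
u=np.array([.9985,-.054]); H=np.array([.682,-.010,.032])
D=W-H; X=D[...,0]*u[0]+D[...,1]*u[1]; Y=-D[...,0]*u[1]+D[...,1]*u[0]; Z=D[...,2]
hsv=cv2.cvtColor(c['image'],cv2.COLOR_RGB2HSV); yel=(hsv[...,0]>18)&(hsv[...,0]<34)&(hsv[...,1]>110)
m=yel&(X<-20)&(X>-190)&(abs(Y)<135)&(X>-.19)&(X<-.03)&(abs(Y)<.135)&(Z>-.01)&(Z<.2)
m=yel&(X>-.19)&(X<-.03)&(abs(Y)<.135)&(Z>-.01)&(Z<.2)
x,z=X[m],Z[m]
for _ in range(4):
    k=np.polyfit(x,z,1); g=abs(np.polyval(k,x)-z)<.004; x,z=x[g],z[g]
a=-np.arctan(k[0])
x2=X*np.cos(a)-Z*np.sin(a)+.012; z2=X*np.sin(a)+Z*np.cos(a)-.008
out='t %.2f angle %.3f (fit h %.1f mm)'%(o['time_s'],a,1000*np.mean(x*np.sin(a)+z*np.cos(a)))
gr=hsv[...,1]<70
for n,l,h,t in [('A',.045,.145,.044),('cad',-.04,.045,.052),('B',-.145,-.05,.044)]:
    q=gr&(Y>l)&(Y<h)&(abs(z2-t)<.004)&(x2>-.2)&(x2<.01)
    if q.sum()>20:
        lo,hi=np.percentile(x2[q],[2,98]); out+='  %s up %.0f y %.0f (len %.0f n%d)'%(n,-500*(lo+hi),1000*np.median(Y[q]),1000*(hi-lo),q.sum())
    else: out+='  %s ? %d'%(n,q.sum())
print(out); print('tcp',np.round(o['ee_pos'],4),'F',np.round(o['force'],1),'w %.4f'%o['grip_width'])
E
python3 look.py
```

```text
t 39.90 angle 0.137 (fit h 7.6 mm)  A up 141 y 95 (len 59 n372)  cad up 149 y 9 (len 47 n185)  B up 137 y -85 (len 59 n266)
tcp [0.4338 0.0033 0.0706] F [-3.3  0.  -5.7] w 0.0111
```

Emit:
apply_moves(plan=[0, 0.15, -0.7, 0, 0, 0.15, -0.7, 0, 0, 0.15, -0.7, 0, 0, 0.15, -0.7, 0, 0, 0.15, -0.7, 0, 0, 0.15, -0.7, 0, 0, 0.15, -0.7, 0, 0, 0, 0, 0, 0, 0, 0, 0, 0, 0, 0, 0, 0, 0, 0, 0, 0, 0, 0, 0, 0, 0, 0, 0])

```text
time_s: 41.25
ee_pos: [0.4348, 0.0032, 0.0753]
eef_rot: [-3.141, 0.0, 1.517]
force: [-5.4, -0.9, -8.7]
grip_width: 0.0112
grip_force: 25.0
```

```bash
python3 look.py
```

```text
t 41.25 angle 0.155 (fit h 7.7 mm)  A up 141 y 95 (len 59 n370)  cad up 149 y 8 (len 48 n183)  B up 137 y -85 (len 58 n269)
tcp [0.4348 0.0032 0.0753] F [-5.4 -0.9 -8.7] w 0.0112
```

Emit:
apply_moves(plan=[0, 0.18, -0.7, 0, 0, 0.18, -0.7, 0, 0, 0.18, -0.7, 0, 0, 0.18, -0.7, 0, 0, 0.18, -0.7, 0, 0, 0.18, -0.7, 0, 0, 0, 0, 0, 0, 0, 0, 0, 0, 0, 0, 0, 0, 0, 0, 0, 0, 0, 0, 0, 0, 0, 0, 0, 0, 0, 0, 0])

```text
time_s: 42.6
ee_pos: [0.4358, 0.0032, 0.0795]
eef_rot: [-3.141, -0.0, 1.517]
force: [-5.6, -0.8, -11.8]
grip_width: 0.0113
grip_force: 25.0
```

```bash
python3 look.py
```

```text
t 42.60 angle 0.173 (fit h 7.5 mm)  A up 141 y 94 (len 58 n376)  cad up 149 y 6 (len 47 n204)  B up 137 y -86 (len 58 n261)
tcp [0.4358 0.0032 0.0795] F [ -5.6  -0.8 -11.8] w 0.0113
```

Emit:
apply_moves(plan=[0, 0.15, -0.7, 0, 0, 0.15, -0.7, 0, 0, 0.15, -0.7, 0, 0, 0.15, -0.7, 0, 0, 0.15, -0.7, 0, 0, 0.15, -0.7, 0, 0, 0, 0, 0, 0, 0, 0, 0, 0, 0, 0, 0, 0, 0, 0, 0, 0, 0, 0, 0, 0, 0, 0, 0, 0, 0, 0, 0])

```text
time_s: 43.95
ee_pos: [0.4369, 0.0031, 0.0838]
eef_rot: [3.141, 0.0, 1.517]
force: [-5.2, -0.3, -11.2]
grip_width: 0.0111
grip_force: 25.0
```

```bash
python3 look.py
```

```text
t 43.95 angle 0.189 (fit h 7.6 mm)  A up 140 y 95 (len 59 n379)  cad up 149 y 9 (len 48 n189)  B up 138 y -85 (len 58 n266)
tcp [0.4369 0.0031 0.0838] F [ -5.2  -0.3 -11.2] w 0.0111
```

Emit:
apply_moves(plan=[0, 0.18, -0.7, 0, 0, 0.18, -0.7, 0, 0, 0.18, -0.7, 0, 0, 0.18, -0.7, 0, 0, 0, 0, 0, 0, 0, 0, 0, 0, 0, 0, 0, 0, 0, 0, 0, 0, 0, 0, 0, 0, 0, 0, 0, 0, 0, 0, 0])

```text
time_s: 45.1
ee_pos: [0.4377, 0.0031, 0.0866]
eef_rot: [3.141, 0.0, 1.517]
force: [-5.4, -1.0, -7.4]
grip_width: 0.0111
grip_force: 25.0
```

```bash
python3 look.py
```

```text
t 45.10 angle 0.200 (fit h 7.6 mm)  A up 141 y 94 (len 59 n389)  cad up 149 y 8 (len 47 n179)  B up 137 y -84 (len 57 n268)
tcp [0.4377 0.0031 0.0866] F [-5.4 -1.  -7.4] w 0.0111
```

Emit:
apply_moves(plan=[0, 0.2, -0.7, 0, 0, 0.2, -0.7, 0, 0, 0.2, -0.7, 0, 0, 0.2, -0.7, 0, 0, 0.2, -0.7, 0, 0, 0, 0, 0, 0, 0, 0, 0, 0, 0, 0, 0, 0, 0, 0, 0, 0, 0, 0, 0, 0, 0, 0, 0])

```text
time_s: 46.25
ee_pos: [0.4386, 0.003, 0.09]
eef_rot: [3.141, 0.0, 1.517]
force: [-2.8, -1.3, -10.0]
grip_width: 0.011
grip_force: 25.0
```

```bash
python3 look.py
```

```text
t 46.25 angle 0.215 (fit h 7.5 mm)  A up 140 y 94 (len 59 n382)  cad up 150 y 7 (len 47 n194)  B up 137 y -85 (len 58 n271)
tcp [0.4386 0.003  0.09  ] F [ -2.8  -1.3 -10. ] w 0.0110
```

Emit:
apply_moves(plan=[0, 0.22, -0.7, 0, 0, 0.22, -0.7, 0, 0, 0.22, -0.7, 0, 0, 0.22, -0.7, 0, 0, 0.22, -0.7, 0, 0, 0, 0, 0, 0, 0, 0, 0, 0, 0, 0, 0, 0, 0, 0, 0, 0, 0, 0, 0, 0, 0, 0, 0])

```text
time_s: 47.4
ee_pos: [0.4397, 0.003, 0.0935]
eef_rot: [3.141, -0.0, 1.517]
force: [-2.3, -0.9, -9.7]
grip_width: 0.0115
grip_force: 25.0
```

```bash
python3 look.py
```

```text
t 47.40 angle 0.228 (fit h 7.6 mm)  A up 91 y 95 (len 59 n401)  cad up 149 y 8 (len 48 n206)  B up 94 y -86 (len 58 n275)
tcp [0.4397 0.003  0.0935] F [-2.3 -0.9 -9.7] w 0.0115
```

Both boxes are sliding at 0.228 rad and the caddy holds. I stop here and wait.

Emit:
apply_moves(plan=[0, 0, 0, 0, 0, 0, 0, 0, 0, 0, 0, 0, 0, 0, 0, 0, 0, 0, 0, 0, 0, 0, 0, 0, 0, 0, 0, 0, 0, 0, 0, 0, 0, 0, 0, 0, 0, 0, 0, 0])

```text
time_s: 48.45
ee_pos: [0.4397, 0.003, 0.0935]
eef_rot: [3.141, 0.0, 1.517]
force: [-4.0, -1.8, -6.7]
grip_width: 0.0111
grip_force: 25.0
```

```bash
python3 look.py
```

```text
t 48.45 angle 0.229 (fit h 7.5 mm)  A up 30 y 94 (len 59 n409)  cad up 150 y 8 (len 48 n202)  B up 31 y -85 (len 59 n289)
tcp [0.4397 0.003  0.0935] F [-4.  -1.8 -6.7] w 0.0111
```

Emit:
apply_moves(plan=[0, 0, 0, 0, 0, 0, 0, 0, 0, 0, 0, 0, 0, 0, 0, 0, 0, 0, -20, 0, 0, 0, -30, 0, 0, 0, -40, 0, 0, 0, -40, 0, 0, 0, 0, 0], hand=-0.2)

```text
time_s: 49.4
ee_pos: [0.4415, 0.0029, 0.2283]
eef_rot: [3.133, 0.0, 1.517]
force: [-0.6, 0.6, -0.1]
grip_width: 0.038
grip_force: 0.0
```

```bash
python3 look.py
python3 - <<'E'
from h import *
go(.6487,-.2345,.13,.205)
E
```

```text
t 49.40 angle 0.228 (fit h 7.7 mm)  A up 31 y 94 (len 60 n411)  cad up 150 y 9 (len 48 n194)  B up 30 y -85 (len 59 n287)
tcp [0.4415 0.0029 0.2283] F [-0.6  0.6 -0.1] w 0.0380
t 49.5 at [0.4406 0.003  0.2255] yaw 1.517 spin 1.312 shift [154.9 274.7  96.6]  j6 -0.02->1.02 w 0.0374 F [-0.7 -0.3 -0.8]
```

Emit:
apply_moves(plan=[0, 0, 0, 0.1312, 0, 0, 0, 0.1312, 0, 0, 0, 0.1312, 0, 0, 0, 0.1312, 0, 0, 0, 0.1312, 0, 0, 0, 0.1312, 0, 0, 0, 0.1312, 0, 0, 0, 0.1312, 0, 0, 0, 0.1312, 0, 0, 0, 0.1312, 15.5, 27.5, 0, 0, 15.5, 27.5, 0, 0, 15.5, 27.5, 0, 0, 15.5, 27.5, 0, 0, 15.5, 27.5, 0, 0, 15.5, 27.5, 0, 0, 15.5, 27.5, 0, 0, 15.5, 27.5, 0, 0, 15.5, 27.5, 0, 0, 15.5, 27.5, 0, 0])

```text
time_s: 51.45
ee_pos: [0.6478, -0.2357, 0.2214]
eef_rot: [-3.14, 0.002, 0.205]
force: [-0.6, -0.7, 0.7]
grip_width: 0.0377
grip_force: 0.0
```

Emit:
apply_moves(plan=[0, 0, 25, 0, 0, 0, 25, 0, 0, 0, 25, 0, 0, 0, 0, 0, 0, 0, 0, 0])

```text
time_s: 51.95
ee_pos: [0.6472, -0.2347, 0.148]
eef_rot: [-3.141, 0.001, 0.205]
force: [-0.2, 0.1, 0.1]
grip_width: 0.0374
grip_force: 0.0
```

Run:
```python
from h import *
go(.6487,-.235,.0625,.205)
```

```text
t 52.0 at [ 0.6472 -0.2347  0.148 ] yaw 0.205 spin -0.000 shift [ 1.5  0.6 85.5]  j6 0.96->1.02 w 0.0374 F [-0.2  0.1  0.1]
```

Emit:
apply_moves(plan=[1.5, 0.6, 25, 0, 0, 0, 25, 0, 0, 0, 20, 0, 0, 0, 10, 0, 0, 0, 4, 0, 0, 0, 0, 0, 0, 0, 0, 0])

```text
time_s: 52.65
ee_pos: [0.6495, -0.2353, 0.0659]
eef_rot: [3.14, -0.002, 0.205]
force: [0.7, 1.0, 1.0]
grip_width: 0.0374
grip_force: 0.0
```

Emit:
apply_moves(plan=[0, 0, 0, 0, 0, 0, 0, 0, 0, 0, 0, 0, 0, 0, 0, 0, 0, 0, 0, 0], hand=-1, squeeze=40)

```text
time_s: 53.15
ee_pos: [0.6487, -0.2337, 0.0647]
eef_rot: [-3.139, 0.001, 0.205]
force: [-3.2, 9.2, 4.6]
grip_width: 0.012
grip_force: 40.0
```

Emit:
apply_moves(plan=[0, 0, 0, -0.1, 0, 0, 0, -0.1, 0, 0, 0, -0.1, 0, 0, 0, -0.1, 0, 0, 0, -0.1, 0, 0, 0, -0.1, 0, 0, 0, -0.1, 0, 0, 0, -0.1, 0, 0, 0, -0.1, 0, 0, 0, -0.1, 0, 0, 0, -0.1, 0, 0, 0, -0.1, 0, 0, 0, -0.06, 0, 0, 0, 0, 0, 0, 0, 0])

```text
time_s: 54.65
ee_pos: [0.6495, -0.2344, 0.0647]
eef_rot: [3.14, -0.001, 1.465]
force: [3.0, 4.7, 0.8]
grip_width: 0.0118
grip_force: 40.0
```

Run:
```python
from h import *
o=monitor.get_obs();print(o['moment'],o['force'],o['eef_rot'],o['grip_width'])
```

```text
[ 0.67471535 -0.57327148  0.10492255] [2.9627165  4.66350007 0.78338347] [ 3.14020995e+00 -6.81184028e-04  1.46524735e+00] 0.011828374962697102
```

Emit:
apply_moves(plan=[0, 0, 0, -0.03, 0, 0, 0, -0.03, 0, 0, 0, 0])

```text
time_s: 54.95
ee_pos: [0.6496, -0.2344, 0.0647]
eef_rot: [3.14, -0.001, 1.526]
force: [4.5, 3.3, 0.2]
grip_width: 0.0114
grip_force: 40.1
```

Run:
```python
from h import *
o=monitor.get_obs();print(o['moment'],o['force'],o['eef_rot'],o['grip_width'])
```

```text
[ 0.64233083 -0.7384494  -0.34319212] [4.53424707 3.27610608 0.15319676] [ 3.14004308e+00 -7.90027338e-04  1.52567116e+00] 0.01143289143085812
```

The moment about z has reversed, so the ring is at its stop. I release, back off and check.

Emit:
apply_moves(plan=[0, 0, 0, 0, 0, 0, 0, 0, 0, 0, 0, 0, 0, 0, 0, 0, 0, 0, -20, 0, 0, 0, -30, 0, 0, 0, -40, 0, 0, 0, -40, 0, 0, -40, -20, 0, 0, -40, 0, 0, 0, -40, 0, 0, 0, -40, 0, 0, 0, -40, 0, 0, 0, 0, 0, 0, 0, 0, 0, 0], hand=-0.2)

```text
time_s: 56.45
ee_pos: [0.4491, -0.2261, 0.2152]
eef_rot: [3.14, 0.001, 1.524]
force: [1.3, 0.6, 0.7]
grip_width: 0.0377
grip_force: 0.0
```

```bash
python3 look.py s9.png
python3 - <<'E'
from h import *
W=cloud(snap('top'))
print('wing',topface(W,(410,190,455,240),.076,.095))
print('mug',topface(W,(145,260,195,312),.062,.08))
print('cand',topface(W,(112,212,156,248),.085,.11))
E
```

```text
t 56.45 angle 0.228 (fit h 7.6 mm)  A up 31 y 94 (len 59 n404)  cad up 150 y 6 (len 48 n200)  B up 31 y -85 (len 59 n281)
tcp [ 0.4491 -0.2261  0.2152] F [1.3 0.6 0.7] w 0.0377
wing (array([ 649.5, -234.5]), array([55.4, 13.5]), 86.2, np.float64(83.5), 152)
mug (array([385.9, 316.6]), array([72.9, 72.3]), 47.7, np.float64(72.1), 314)
cand (array([504.5, 427.6]), array([30.6, 29.7]), 96.5, np.float64(95.3), 193)
```

View pics/s9.png

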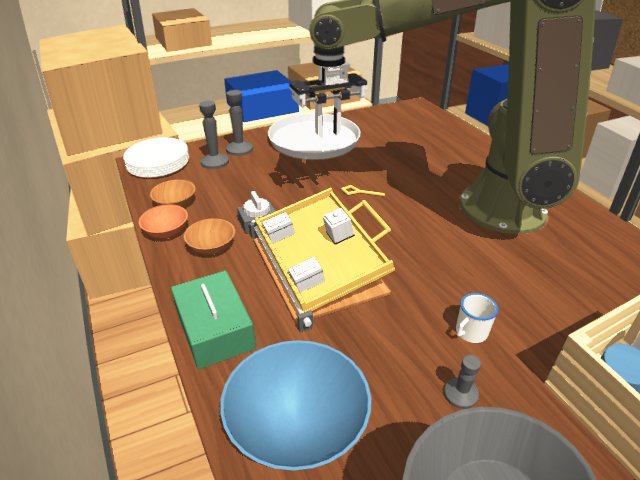

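Both boxes rest at the lip, at (278,227) and (306,274), and the caddy stands up the slope at (338,226). The wing is at 86.2°, in line with the hinge, so it is locked. I hand in.

```bash
python3 -c "
from station import ctrl
print(ctrl.hand_in())"
```

```text
the job is handed in; nothing more can be done
None
```

The job is handed in: both trinket boxes (only two were there) slid to the lip at about 0.23 rad, the caddy still stands in the upper half, the lock ring is back at its locked mark, and the mug and candlestick are where they were.

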